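# Gauge a specimen rod in the hole plate

### The arm

A 6-joint arm with a two-finger parallel gripper is mounted at the origin on the work surface. World frame = base frame: x ahead of the robot, y to its left, z up, the work surface at z = 0. Lengths are in mm, angles in degrees, forces in N, time in s.
With the tool pointing down it reaches from about 300 to 875 mm from the base axis. Payload 6.4 kg.
Tool frame: the origin (TCP) lies on the centre line of the jaws, within the pads' length; the fingertips stand 19 mm ahead of it and the grasp point (between the pads) is the TCP (manip.tcp_to_tips is the z of the fingertips in the tool frame, in mm); z points along the fingers, y is the line along which they close (so a half turn about z gives the same grasp; the last joint's range is limited). The gripper opens to 85 mm and grips with 20 to 120 N. Pads are 22 mm wide; open, the fingers measure 114 mm over their backs; the gripper's body (76 mm by 85 mm) begins 54 mm behind the grasp point. The pads swing forward as they close: fully open they stand 13 mm farther back than shut.
Start: joints at [-83.784, 10.359, 92.074, -0, 77.567, -11.82], TCP at [178.051, -546.753, 250.288] pointing down, gripper open.
Joint ranges: [-171.53, 171.53], [-51.25, 118.39], [17.06, 147.69], [-65.23, 245.23], [0, 150.52], [-178.68, 178.68]. Speed limits (degrees/s): [147.25, 147.25, 172.46, 180, 180, 180].

### API

Orientations are given as a 3x3 rotation matrix whose columns are the frame's x, y, z axes.
In Python, from bench import manip, kin, get_image, get_calibration, order, nets, telemetry gives the robot as it stands. Calls block until the motion is done:
- manip.move_to(position, orientation): joint-space move of the TCP to a pose.
- manip.servo_line(position, rot=None, speed=150, max_force=None): straight line of the TCP; rot=None keeps the orientation; speed is the mean speed in mm/s. With max_force (N) it stops when the force on the tool has changed by that much, and returns True; else False.
- manip.set_joints(angles): joint-space move.
- manip.ungrasp() and manip.clamp(squeeze=None): open the fingers fully, or close them until they stop; squeeze is the grip in N (None keeps the last).
- manip.wait(seconds).
- kin.inverse_kinematics(position, orientation): joint angles nearest the present ones, or None.
- get_image(name): name is "scene" or "top" or "wrist"; returns the picture (420x560x3 uint8, blue, green, red); there is no depth.
- get_calibration(name): a dict with "fx", "fy", "cx", "cy" (pixels), "cam_to_world" (4x4, takes a point from camera to world coordinates); the wrist camera has in their place "hand_eye" (4x4, takes a point from camera to tool coordinates, whose origin is the TCP and whose axes are the flange's). Camera axes: x right, y down, z forward; pixel columns grow to the right and rows downward; lengths in mm; the calibration is good to about 2 mm. The wrist camera is an equidistant fisheye: a pixel r from the principal point sees the ray r / f radians off the axis. A picture is of the moment at which its call begins: read the wrist's pose just before it. get_calibration takes no time and is no camera call.
A pose or a line that the arm cannot do raises manip.MotionError and nothing moves.
- order.close_job(): hands the job in; it is judged then, once.
Trained networks look in the newest picture that a camera, given by its name, has taken for a name from the list of things; names that differ only in an ending like _2 or _b are one class to them, and where a whole thing is asked for, a point or a joint stands for the part that bears it (a point fixed in the world has none). Each returns a list of dicts, best first, with "conf" (0 to 1); they miss things now and then, are a little off and sometimes report something else, mostly with a low value. They report only what shows in the picture. A call takes as long as a camera call.
- nets.search_frame(thing, camera): "rect" ([left, top, width, height] in pixels, round what is visible of it).
- nets.spot_point(thing, camera): "pixel" ([row, column] in pixels: a listed point, or the origin of a listed thing).
Readings, each from a call of its own:
- telemetry.current_time(): time.
- telemetry.current_q(): joint angles.
- telemetry.current_joint_velocities(): joint speeds.
- telemetry.current_joint_efforts(): joint torques, N m.
- telemetry.current_eef_pos(): TCP position.
- telemetry.current_orientation(): TCP orientation.
- telemetry.current_force(): force on the tool from outside, world axes, zero at the start.
- telemetry.current_ft_torque(): the same for the moment, N m.
- telemetry.current_width(): finger opening in mm.
- telemetry.current_finger_force(): force on a finger pad.
Only numpy, scipy, OpenCV 4.12 (cv2) and the standard library are available. Lean on these libraries where they do the work, as an engineer would, in place of code of your own. Each camera call takes 0.05 s, during which the arm holds its last target. There are 200 camera calls.

### The job

Take the rod that stands in the blue single stand and find its size in the hole gauge: starting at the tightest hole (the end with the red dot), press its foot gently but firmly enough to feel it bear on the hole, then step along the row the same way, one hole at a time, never skipping one and never forcing it, until it passes cleanly. Leave it there, let go, upright and fully home with its flange flat on the plate; leave the two rods in the black rack and everything else on the bench alone.

Things in the scene. Friction and masses are not known exactly. Their poses are not given: they have to be found in the camera images.
- gauge: the hole gauge: an aluminium plate 64 x 190 x 12 mm floating level on springs over two fixed blue feet; pressed down it gives about 1 mm per 3 N (first movement at about 1 N) and comes hard against its stop after 6 mm, springing back when let go; origin under its middle at table height, plate top 60 mm up, open space of 48 mm below the plate; its y axis runs along the row of holes towards the tightest hole (end marked by a red dot)
- hole0 (a point): middle of the mouth, in the plate's top face, of the gauge hole (tightest) of 13 mm diameter, straight through, mouth chamfered 1 mm; holes are 42 mm apart in order 13, 16, 19, 22 mm; z up
- hole1 (a point): middle of the mouth, in the plate's top face, of the gauge hole of 16 mm diameter, straight through, mouth chamfered 1 mm; holes are 42 mm apart in order 13, 16, 19, 22 mm; z up
- hole2 (a point): middle of the mouth, in the plate's top face, of the gauge hole of 19 mm diameter, straight through, mouth chamfered 1 mm; holes are 42 mm apart in order 13, 16, 19, 22 mm; z up
- hole3 (a point): middle of the mouth, in the plate's top face, of the gauge hole (widest) of 22 mm diameter, straight through, mouth chamfered 1 mm; holes are 42 mm apart in order 13, 16, 19, 22 mm; z up
- rod_a_grip (a point): middle of the orange grip (26 mm diameter, 44 mm tall) of rod a, one of three rods that look alike when standing in their holders. Each is, from the bottom, a steel shaft 40 mm long with a chamfered foot, a flange 34 mm across and 6 mm thick, and the grip; whole rod 90 mm, about 0.14 kg. The shaft is 15, 18 or 21 mm thick; which rod has which is not told. This point is 28 mm above the flange's underside and 68 mm above the foot; z runs from the foot up through the grip
- rod_a_foot (a point): middle of the foot face (lowest end) of rod a, 68 mm below its grip's middle
- rod_b_grip (a point): middle of the orange grip (26 mm diameter, 44 mm tall) of rod b, one of three rods that look alike when standing in their holders. Each is, from the bottom, a steel shaft 40 mm long with a chamfered foot, a flange 34 mm across and 6 mm thick, and the grip; whole rod 90 mm, about 0.14 kg. The shaft is 15, 18 or 21 mm thick; which rod has which is not told. This point is 28 mm above the flange's underside and 68 mm above the foot; z runs from the foot up through the grip
- rod_b_foot (a point): middle of the foot face (lowest end) of rod b, 68 mm below its grip's middle
- rod_c_grip (a point): middle of the orange grip (26 mm diameter, 44 mm tall) of rod c, one of three rods that look alike when standing in their holders. Each is, from the bottom, a steel shaft 40 mm long with a chamfered foot, a flange 34 mm across and 6 mm thick, and the grip; whole rod 90 mm, about 0.14 kg. The shaft is 15, 18 or 21 mm thick; which rod has which is not told. This point is 28 mm above the flange's underside and 68 mm above the foot; z runs from the foot up through the grip
- rod_c_foot (a point): middle of the foot face (lowest end) of rod c, 68 mm below its grip's middle
- stand_mouth (a point): middle of the 25 mm socket mouth in the top of the blue single stand, a fixed block 64 x 64 mm and 50 mm high; the rod to be gauged hangs loosely here with its flange resting on the block's top. Any of the three rods may be the one here
- rack_mouth (a point): middle of the top of the black rack, a fixed block 64 x 150 x 50 mm high with two 25 mm sockets 84 mm apart, where the other two rods stand
- mouse: white computer mouse, 105 x 60 x 33 mm, loose; origin at the middle of its underside
- sample_case: small sample case with a grey lid, 72 x 52 x 22 mm, loose; origin at the middle of its underside
- jar: amber jar, 64 mm across, 75 mm tall, loose; origin at the middle of its underside
- pen: orange marker pen, 140 x 11 x 11 mm, loose; origin at the middle of its underside
- cap_ring: dark steel ring, 52 mm across, 14 mm tall, loose; origin at the middle of its underside

How it is judged:
By the outcome, as a careful person would: the job done as asked, in the order asked, and still so for the second after the job is handed in, with the robot touching nothing.
It also fails if it takes over 67 s, if anything falls off the work surface, if the arm or the gripper's body presses on something with over 40 N, if the wrist force passes 120 N, or if a joint passes its speed limit or range.

## Working session

There is one attempt and no reset: what is moved stays moved. The work goes in short steps, each a Python script; the robot and the scene stay as the last script left them, time stands still between calls to the robot, and variables do not carry over. Pictures are saved under pics/ and viewed, at most 10 in all, crops included, and the job is handed in when it is done.

```bash
ls; mkdir -p pics
cat > h.py <<'E'
import numpy as np, cv2
from bench import manip, kin, get_image, get_calibration, order, nets, telemetry
def ray(cam,pix,pose=None):
    c=get_calibration(cam); r,k=pix
    if cam=="wrist":
        d=np.array([(k-c["cx"])/c["fx"],(r-c["cy"])/c["fy"]]); t=np.linalg.norm(d)
        v=np.array([*(d/max(t,1e-9)*np.sin(t)),np.cos(t)])
        T=np.eye(4);T[:3,:3]=pose[1];T[:3,3]=pose[0]; M=T@np.array(c["hand_eye"])
    else:
        v=np.array([(k-c["cx"])/c["fx"],(r-c["cy"])/c["fy"],1]); M=np.array(c["cam_to_world"])
    return M[:3,3],M[:3,:3]@v
def at_z(cam,pix,z,pose=None):
    o,v=ray(cam,pix,pose); return o+v*(z-o[2])/v[2]
def pose(): return np.array(telemetry.current_eef_pos()),np.array(telemetry.current_orientation())
E
python3 - <<'E'
from h import *
for cam in("top","scene"):
    cv2.imwrite(f"pics/{cam}0.png",get_image(cam))
    for t,z in [("hole0",60),("hole1",60),("hole2",60),("hole3",60),("rod_a_grip",78),("stand_mouth",50),("rack_mouth",50),("gauge",0),("jar",0)]:
        for d in nets.spot_point(t,cam)[:3]:
            print(cam,t,np.round(d["pixel"]),round(d["conf"],2),np.round(at_z(cam,d["pixel"],z)[:2],1))
print(telemetry.current_time(),telemetry.current_width(),np.round(telemetry.current_orientation(),2))
E
```

```text
pics
top hole0 [203. 234.] 0.96 [562.8 109.3]
top hole0 [196. 222.] 0.87 [582.9 144.8]
top hole0 [206. 249.] 0.85 [556.8  68.6]
top hole1 [203. 234.] 0.96 [562.8 109.3]
top hole1 [196. 222.] 0.87 [582.9 144.8]
top hole1 [206. 249.] 0.85 [556.8  68.6]
top hole2 [203. 234.] 0.96 [562.8 109.3]
top hole2 [196. 222.] 0.87 [582.9 144.8]
top hole2 [206. 249.] 0.85 [556.8  68.6]
top hole3 [203. 234.] 0.96 [562.8 109.3]
top hole3 [196. 222.] 0.87 [582.9 144.8]
top hole3 [206. 249.] 0.85 [556.8  68.6]
top rod_a_grip [244. 321.] 0.49 [ 453.5 -130.8]
top stand_mouth [246. 317.] 0.86 [ 450.7 -123. ]
top rack_mouth [176. 362.] 0.59 [ 649.2 -246.9]
top jar [142. 137.] 0.65 [740.5 400.3]
scene hole0 [190. 318.] 0.94 [556.6 113.4]
scene hole0 [182. 329.] 0.88 [567.4 153. ]
scene hole0 [199. 305.] 0.79 [543.3  67.4]
scene hole1 [190. 318.] 0.94 [556.6 113.4]
scene hole1 [182. 329.] 0.88 [567.4 153. ]
scene hole1 [199. 305.] 0.79 [543.3  67.4]
scene hole2 [190. 318.] 0.94 [556.6 113.4]
scene hole2 [182. 329.] 0.88 [567.4 153. ]
scene hole2 [199. 305.] 0.79 [543.3  67.4]
scene hole3 [190. 318.] 0.94 [556.6 113.4]
scene hole3 [182. 329.] 0.88 [567.4 153. ]
scene hole3 [199. 305.] 0.79 [543.3  67.4]
scene rod_a_grip [231. 228.] 0.56 [ 456.  -128.4]
scene stand_mouth [239. 229.] 0.66 [ 456.  -126.9]
scene stand_mouth [235. 378.] 0.24 [739.1  53.4]
scene rack_mouth [317. 282.] 0.68 [ 658.4 -241.3]
scene gauge [207. 326.] 0.93 [575.4 126.8]
scene gauge [196. 304.] 0.31 [505.8 135.5]
scene gauge [180. 341.] 0.17 [564.1 242.6]
scene jar [170. 420.] 0.57 [739.3 393.6]
scene jar [241. 229.] 0.2 [428.2 -96.1]
1.0 85.14946435955312 [[ 0.95  0.31 -0.  ]
 [ 0.31 -0.95 -0.  ]
 [-0.    0.   -1.  ]]
```

View pics/top0.png

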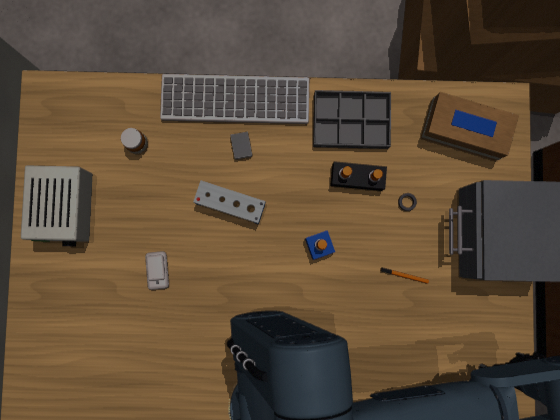

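View pics/scene0.png

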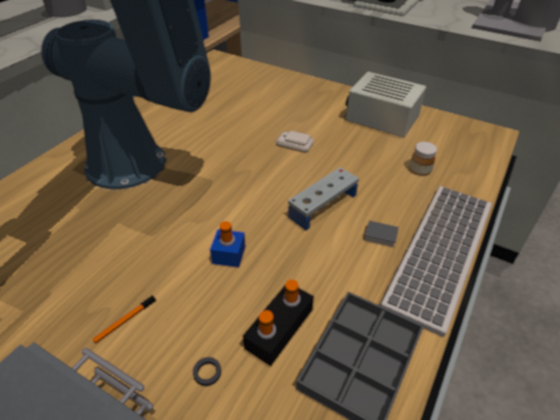

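The top view shows the blue stand at about row 245, col 320. The gauge row runs from the red dot at (198,199) through holes at columns 208 to 251. The scene view agrees, so I'll go over both for close looks.

```bash
cat >> h.py <<'E'
def Ry(deg):
    a=np.radians(deg);c,s=np.cos(a),np.sin(a)
    return np.array([[c,s,0],[s,-c,0],[0,0,-1.]])
YAW=71
E
python3 - <<'E'
from h import *
c=get_calibration("wrist");print(np.round(c["hand_eye"],2),c["fx"],c["cx"],c["cy"])
manip.move_to([566,100,210],Ry(YAW))
p=pose();im=get_image("wrist");cv2.imwrite("pics/wg.png",im)
for d in nets.spot_point("hole0","wrist")[:6]: print("hole",np.round(d["pixel"],1),round(d["conf"],2),np.round(at_z("wrist",d["pixel"],60,p),1))
manip.move_to([453,-126,230],Ry(YAW))
p=pose();im2=get_image("wrist");cv2.imwrite("pics/ws.png",im2)
for t,z in(("rod_a_grip",78),("stand_mouth",50)):
  for d in nets.spot_point(t,"wrist")[:3]: print(t,np.round(d["pixel"],1),round(d["conf"],2),np.round(at_z("wrist",d["pixel"],z,p),1))
print(np.round(p[0],1),telemetry.current_time(),np.round(telemetry.current_q()))
E
```

```text
[[   0.     -0.96   -0.29   74.47]
 [   1.      0.     -0.     -1.18]
 [   0.     -0.29    0.96 -124.34]
 [   0.      0.      0.      1.  ]] 325.19226210127806 279.76181445923294 209.7165588580419
hole [147.9 267.8] 0.97 [571.4 146.4  60. ]
hole [241.5 276.1] 0.91 [550.1  64.   60. ]
hole [192.3 274.1] 0.72 [563.6 108.1  60. ]
hole [ 99.2 271. ] 0.67 [587.5 184.4  60. ]
rod_a_grip [203.8 283.8] 0.65 [ 455.4 -129.7   78. ]
stand_mouth [198.4 283. ] 0.82 [ 454.1 -132.    50. ]
[ 453.4 -125.6  230.1] 4.9083 [-30.  -2. 108.   0.  74. -11.]
```

View pics/wg.png

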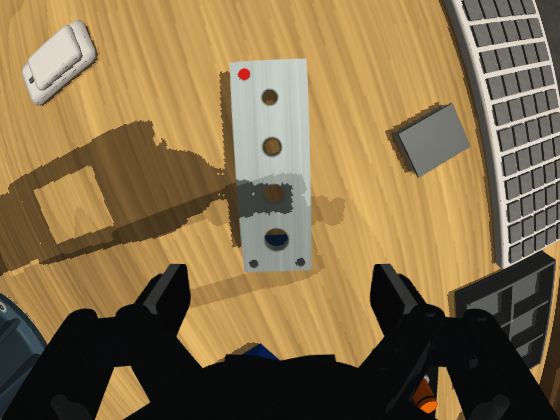

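View pics/ws.png

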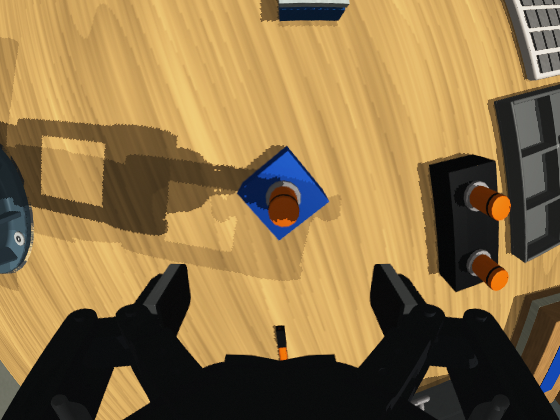

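The wrist view of the gauge shows the four holes at column 268–276 and rows 99, 148, 192 and 242, with the red dot at the top. Their spacing measures 126.07 mm against 126, which fits. The other view shows the rod in the stand at (204,284). A second look with the hand turned half round will cancel the hand-eye bias.

```bash
cat > look.py <<'E'
from h import *
import json
from scipy.optimize import least_squares
def rods(yaw):
    p=pose();get_image("wrist");o=[]
    for t,z in(("rod_a_grip",78),("stand_mouth",50)):
        c=[at_z("wrist",d["pixel"],z,p)[:2] for d in nets.spot_point(t,"wrist")]
        c=[q for q in c if np.hypot(*(q-[454,-129]))<15]
        print(yaw,t,np.round(c,1).tolist()); 
        o.append(c[0] if c else [np.nan]*2)
    return o
def holes(yaw):
    p=pose();get_image("wrist");out=[]
    n=np.array([587.5,184.4])-np.outer(np.arange(4)*42,[.297,.955])
    ds=[at_z("wrist",d["pixel"],60,p)[:2] for d in nets.spot_point("hole0","wrist")]
    for i in range(4):
        c=[q for q in ds if np.hypot(*(q-n[i]))<12]
        if c: out.append((i,*c[0]))
    def f(x): return np.ravel([np.array(h[1:])-x[:2]-(1.5-h[0])*42*np.array([np.cos(x[2]),np.sin(x[2])]) for h in out])
    s=least_squares(f,[568,126,1.26]); print(yaw,"n",len(out),"mid",np.round(s.x[:2],2),"ang",round(np.degrees(s.x[2]),2),"res",np.round(s.fun,1)); return s.x
if __name__=="__main__":
    # stand: present yaw, then half turn
    rods(71)
    manip.move_to([453,-126,230],Ry(72.7-180)); rods(-107)
    H=[]
    for (z,k) in((190,0),(230,0)):
        manip.move_to([568+20*.3,126+20*.95,z],Ry(72.7-180)); H.append(holes(-107))
    for z in(230,190):
        manip.move_to([568-20*.3,126-20*.95,z],Ry(72.7)); H.append(holes(72))
    H=np.array(H);m=H.mean(0);print(m);json.dump(m.tolist(),open("holes.json","w"))
    cv2.imwrite("pics/wg2.png",get_image("wrist"))
    print(telemetry.current_time(),np.round(telemetry.current_q()))
E
python3 look.py
```

```text
71 rod_a_grip [[452.9, -129.2]]
71 stand_mouth []
-107 rod_a_grip [[449.6, -131.6]]
-107 stand_mouth []
-107 n 4 mid [568.12 126.99] ang 74.44 res [-1.6  1.1  2.3  1.3  0.5 -4.6 -1.2  2.2]
-107 n 4 mid [569.21 126.38] ang 72.54 res [ 0.5  0.3 -0.4  2.2  0.2 -2.4 -0.3 -0.1]
72 n 4 mid [568.26 125.76] ang 73.83 res [ 0.6  0.1  0.1 -0.6 -1.6  2.5  0.9 -2. ]
72 n 3 mid [567.16 126.81] ang 72.91 res [ 0.2 -0.3 -0.7 -0.4  0.5  0.8]
[568.18823848 126.48354168   1.28156046]
16.1417 [-1. 13. 96. -0. 71. 16.]
```

```bash
cat > rect.py <<'E'
from h import *
def rectify(im,p,c0=(568.2,126.5),ang=73.2,z=60,s=.25,w=90,hh=210):
    c=get_calibration("wrist");M=np.eye(4);M[:3,:3]=p[1];M[:3,3]=p[0];M=M@np.array(c["hand_eye"])
    a=np.radians(ang);u=np.array([np.cos(a),np.sin(a)]);v=np.array([u[1],-u[0]])
    nx,ny=int(w/s),int(hh/s);X,Y=np.meshgrid((np.arange(nx)+.5)*s-w/2,hh/2-(np.arange(ny)+.5)*s)
    P=np.stack([c0[0]+X*v[0]+Y*u[0],c0[1]+X*v[1]+Y*u[1],np.full_like(X,z)],-1)
    C=(P-M[:3,3])@M[:3,:3];r=np.hypot(C[...,0],C[...,1]);t=np.arctan2(r,C[...,2])
    mx=c["cx"]+c["fx"]*t*C[...,0]/r;my=c["cy"]+c["fy"]*t*C[...,1]/r
    return cv2.remap(im,mx.astype(np.float32),my.astype(np.float32),cv2.INTER_LINEAR)
if __name__=="__main__":
    # wg2 is the image at present pose; wg at (566,100,210)
    p=pose();A=rectify(cv2.imread("pics/wg2.png"),p)
    q=(np.array([566,100,210.]),Ry(71));B=rectify(cv2.imread("pics/wg.png"),q)
    for im in(A,B):
        S=cv2.cvtColor(im,cv2.COLOR_BGR2HSV)[...,1];m=(S<60).astype(np.uint8)*255
        m=cv2.morphologyEx(m,cv2.MORPH_OPEN,np.ones((9,9)))
        k=max(cv2.findContours(m,0,2)[0],key=cv2.contourArea);r=cv2.minAreaRect(k)
        print("offset mm right,up",(r[0][0]-180)*.25,(420-r[0][1])*.25,"size",np.array(r[1])*.25,r[2])
    o=np.hstack([cv2.rotate(x,cv2.ROTATE_90_CLOCKWISE).transpose(1,0,2)[:, ::-1] if 0 else x for x in(A,B)])
    cv2.imwrite("pics/rect.png",cv2.resize(cv2.rotate(o,cv2.ROTATE_90_CLOCKWISE),None,fx=.7,fy=.7))
E
python3 rect.py
```

```text
offset mm right,up 0.6281661987304688 0.11507415771484375 size [190.70410156  64.4960022 ] 89.88896179199219
offset mm right,up -0.43740081787109375 0.8972702026367188 size [190.30064392  64.49465942] 89.8682861328125
```

View pics/rect.png

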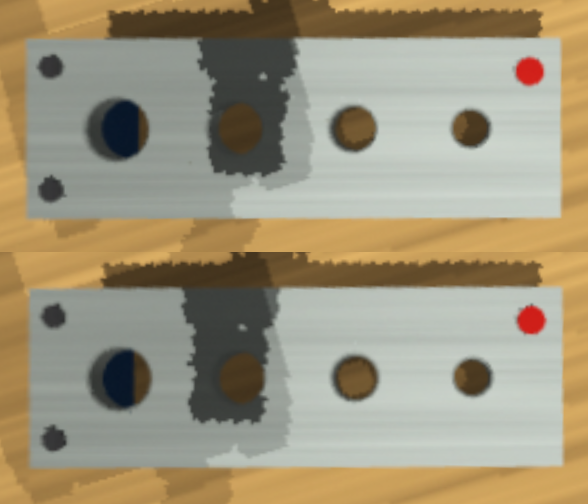

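Rectified onto the plate plane, the plate fits 190.5 x 64.5 mm (true size 190 x 64) and the holes are centred on it. One reversed view by the same method, then grip the rod. I'll grip twice, 90° apart, so it centres mechanically.

```bash
cat > a.py <<'E'
from rect import *
import json
def plate():
    p=pose();im=rectify(get_image("wrist"),p)
    S=cv2.cvtColor(im,cv2.COLOR_BGR2HSV)[...,1];m=cv2.morphologyEx((S<60).astype(np.uint8)*255,cv2.MORPH_OPEN,np.ones((9,9)))
    r=cv2.minAreaRect(max(cv2.findContours(m,0,2)[0],key=cv2.contourArea))
    a=np.radians(73.2);u=np.array([np.cos(a),np.sin(a)]);v=np.array([u[1],-u[0]])
    X,Y=(r[0][0]-180)*.25,(420-r[0][1])*.25
    c=np.array([568.2,126.5])+X*v+Y*u;print("plate",np.round(c,2),np.round(np.array(r[1])*.25,1),round(r[2],2));return [*c,r[2]]
L=[plate()]
u=np.array([.289,.957])
manip.move_to([568+20*u[0],126+20*u[1],190],Ry(73.2-180));L.append(plate())
manip.move_to([568+30*u[0],126+30*u[1],205],Ry(73.2-180));L.append(plate())
json.dump(L,open("plate.json","w"))
xy=[452.3,-130.3]
manip.move_to([*xy,160],Ry(-17));manip.servo_line([*xy,84],speed=90)
manip.clamp(20);print("w",telemetry.current_width(),np.round(telemetry.current_force(),1),pose()[0])
manip.ungrasp()
manip.servo_line([*xy,108],speed=100)
print(telemetry.current_time())
E
python3 a.py
```

```text
plate [568.28 126.51] [190.5  64.4] 89.89
plate [568.39 126.7 ] [190.5  64.2] 90.0
plate [568.15 126.64] [190.4  64.4] 89.88
w 25.767148468945813 [-0.6 -0.4  3.7] [ 452.44667073 -130.36925767   84.25936445]
25.1417
```

```bash
cat > b.py <<'E'
from h import *
xy=[452.3,-130.3]
manip.move_to([*xy,108],Ry(73.2));manip.servo_line([*xy,84],speed=90)
manip.clamp(40);p=pose();print("w",telemetry.current_width(),np.round(telemetry.current_force(),1),p[0])
manip.servo_line([*xy,160],speed=90);print(np.round(telemetry.current_force(),1),telemetry.current_width())
h0=np.array([568.3,126.6])+63*np.array([np.cos(np.radians(73.2)),np.sin(np.radians(73.2))])
manip.move_to([*h0,158],Ry(73.2))
manip.wait(.2);print(h0,pose()[0],np.round(telemetry.current_force(),1),telemetry.current_time())
cv2.imwrite("pics/held.png",get_image("wrist"))
E
python3 b.py
```

```text
w 25.036416129395732 [-1.  -0.4  4.1] [ 452.71726164 -130.5073996    84.49420938]
[ 0.3 -0.6 -2.4] 25.13935966997909
[586.50900321 186.91112834] [586.75593084 185.51204885 158.215131  ] [ 0.3  0.1 -2.1] 30.025
```

View pics/held.png

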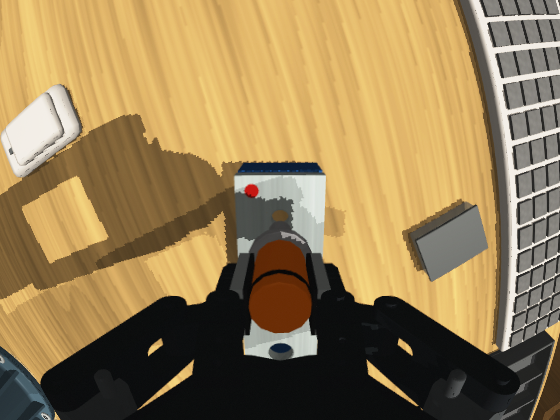

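The held view shows the rod upright in the pads, with the foot over the red-dot end near (215,280). I'll check the settled pose, correct the offset, and press hole0.

```bash
cat > t.py <<'E'
from h import *
A=np.radians(73.2);U=np.array([np.cos(A),np.sin(A)])
def hole(i): return np.array([568.3,126.6])+(63-42*i)*U
def centre(t,z,off):
    for _ in range(3):
        manip.servo_line([*(t+off),z],rot=Ry(73.2),speed=60);manip.wait(.15)
        e=t-pose()[0][:2]
        if np.hypot(*e)<.25: break
        off=off+e
    print("err",np.round(e,2),"off",np.round(off,2)); return off
def press(i,off,F=6,t=None):
    t=hole(i) if t is None else t
    off=centre(t,141,off);f0=np.array(telemetry.current_force())
    hit=manip.servo_line([*(t+off),125],speed=12,max_force=F)
    p=pose()[0];f=np.array(telemetry.current_force())-f0;m=telemetry.current_ft_torque()
    print("hole",i,"hit",hit,"z",round(p[2],2),"e",np.round(p[:2]-t,2),"df",np.round(f,1),"m",np.round(m,2),"t",telemetry.current_time())
    return hit,off
E
python3 - <<'E'
from t import *
print(pose()[0])
hit,off=press(0,np.zeros(2))
if hit:
    p=pose()[0];manip.servo_line([p[0],p[1],146],speed=60)
print(off,pose()[0],telemetry.current_time())
E
```

```text
[586.76368154 185.69294571 158.26385632]
err [-0.19 -0.11] off [0. 0.]
hole 0 hit True z 132.15 e [0.09 0.01] df [-0.  -0.   6.2] m [ 0.03  0.07 -0.  ] t 31.475
[0. 0.] [586.62344111 186.94734067 146.21910305] 31.875
```

Run:
```python
from t import *
t=hole(1);manip.servo_line([*t,146],rot=Ry(73.2),speed=60)
hit,off=press(1,np.zeros(2))
if hit:
    p=pose()[0];manip.servo_line([p[0],p[1],146],speed=60)
print(pose()[0],telemetry.current_time())
```

```text
err [ 0.01 -0.21] off [0. 0.]
hole 1 hit False z 125.21 e [ 0.26 -0.18] df [ 1.4 -2.2  2.8] m [-0.83 -0.26  0.01] t 34.6083
[574.62546259 146.52863657 125.20567778] 34.6083
```

Hole 1 takes it: the foot is 9 mm below the plate top with under 3 N. I'll ease the small side load and lower it home.

Run:
```python
from t import *
def st(s): print(s,np.round(pose()[0],2),np.round(telemetry.current_force(),1),np.round(telemetry.current_ft_torque(),2),round(telemetry.current_time(),2))
st("0"); x=hole(1)+.4*np.array([.54,-.84])
manip.servo_line([*x,125],speed=10);manip.wait(.2);st("shift")
hit=manip.servo_line([*x,97],speed=20,max_force=6);st(f"down {hit}")
if not hit:
    hit=manip.servo_line([*x,93],speed=8,max_force=3);manip.wait(.1);st(f"home {hit}")
```

```text
0 [574.63 146.53 125.21] [ 1.9 -2.5  0.3] [-0.83 -0.26  0.01] 34.61
shift [574.65 146.4  125.04] [ 0.4 -3.2 -0.9] [-0.62 -0.3  -0.01] 35.06
down False [574.59 146.3   97.09] [ 1.  -5.2 -0.4] [-0.9  -0.22 -0.01] 36.61
home True [574.7  145.97  93.01] [-0.1  1.3  4.2] [ 0.3   0.18 -0.01] 37.27
```

Run:
```python
from t import *
p=pose()[0];manip.servo_line([p[0],p[1],p[2]+1],speed=10)
manip.ungrasp();manip.wait(.2)
manip.servo_line([p[0],p[1],170],speed=70)
manip.servo_line([p[0]-60*U[0],p[1]-60*U[1],215],speed=100);manip.wait(.4)
cv2.imwrite("pics/end.png",get_image("wrist"));q=pose()
print([(np.round(d["pixel"]),round(d["conf"],2),np.round(at_z("wrist",d["pixel"],88,q),1)) for d in nets.spot_point("rod_a_grip","wrist")[:2]],telemetry.current_time(),telemetry.current_width(),np.round(telemetry.current_force(),1))
s=get_image("scene")[150:260,250:400];cv2.imwrite("pics/end_s.png",cv2.resize(s,None,fx=5,fy=5,interpolation=cv2.INTER_CUBIC))
```

```text
[(array([129., 281.]), 0.87, array([575.9, 149.2,  88. ]))] 41.025 85.3758874312748 [0.6 0.2 0.4]
```

View pics/end.png

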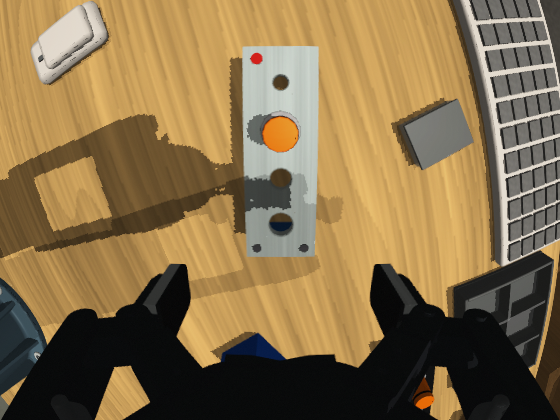

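View pics/end_s.png

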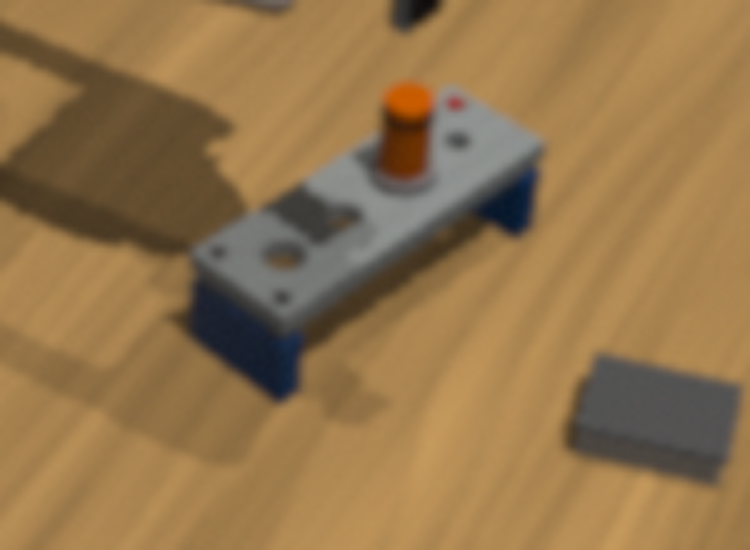

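Both views show the rod upright in the second hole: the wrist view has it at (134,281), and the scene crop shows the flange flat on the plate. The gripper is clear.

```bash
python3 -c "
from h import *
print(order.close_job())"
```

```text
the job is handed in; nothing more can be done
None
```

The rod from the blue stand bore on the 13 mm hole at about 6 N and passed cleanly through the 16 mm hole (so it is the 15 mm rod); I left it there upright and fully home, nothing else was touched, and the job is handed in at about 41 s.

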